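# Rotate the rover's battery packs

### The job

Time to rotate the rover's three batteries: the charged pack from the charger goes into the rover, the rested pack from the cooling rack goes on the charger, and the warm pack from the rover goes on the cooling rack. All three bays are full, so park a pack on the free mat (or on any clear bit of bench) on the way. Set every pack down gently, upright and fully down in its bay, and leave the spare wheel, the wrench and the multimeter where they lie.

Things in the scene. Friction and masses are not known exactly. Their poses are not given: they have to be found in the camera images.
- warm_pack_centre (a point): The battery pack which stands in the rover at the start (run down, still warm). All three are alike, told apart by where they stand: loose grey block with black ends, 120 x 46 x 50 mm (x long, y wide, z tall), 0.3 to 0.6 kg; gripped from above across its 46 mm width. The point is its centre, 25 mm above its underside. It fits a bay either way round.
- charged_pack_centre (a point): The battery pack which stands in the charger at the start (full). All three are alike, told apart by where they stand: loose grey block with black ends, 120 x 46 x 50 mm (x long, y wide, z tall), 0.3 to 0.6 kg; gripped from above across its 46 mm width. The point is its centre, 25 mm above its underside. It fits a bay either way round.
- rested_pack_centre (a point): The battery pack which stands on the cooling rack at the start (empty, cooled off). All three are alike, told apart by where they stand: loose grey block with black ends, 120 x 46 x 50 mm (x long, y wide, z tall), 0.3 to 0.6 kg; gripped from above across its 46 mm width. The point is its centre, 25 mm above its underside. It fits a bay either way round.
- rover: Four-wheeled bench rover, 280 x 244 mm (wheels chocked), fixed. Origin on the bench below the middle of its bay; bay floor (on the deck) 90 mm above it. Bay along x, 132 x 58 mm between end stops and corner guides 14 mm high; its long sides are open for 88 mm in the middle, for fingers beside a pack. At its ends a white controller box (to 114 mm above the bench, x beyond 80 mm) and a black lidar (to 116 mm, x below -78 mm).
- charger: Light grey charger, 200 x 112 mm, 44 mm high, display at its -x end, fixed. Origin on the bench below the middle of its bay; bay floor 48 mm above it. Bay along x, 132 x 58 mm between end stops and corner guides 14 mm high; its long sides are open for 88 mm in the middle, for fingers beside a pack.
- cooling_rack: Steel cooling rack, 176 x 104 mm: bars over two black fans, fixed. Origin on the bench below the middle of its bay; bay floor (tops of the bars) 57 mm above it. Bay along x, 132 x 58 mm between end stops and corner guides 14 mm high; its long sides are open for 88 mm in the middle, for fingers beside a pack.
- mat: Empty grey rubber mat on the bench, 180 x 120 x 4 mm (x by y by z), fixed: a free spot to park a pack. Origin at the centre of its underside, z up; its top is 4 mm above the origin.
- spare_wheel_centre (a point): Bystander: a spare rover wheel lying flat, 92 mm across, 32 mm high. The point is its centre.
- wrench: Bystander: a steel wrench 170 mm long lying on the bench along its own x.
- multimeter_centre (a point): Bystander: a black hand-held multimeter lying flat, 150 x 76 x 40 mm. The point is its centre.

How it is judged:
By the outcome, as a careful person would: the job done as asked, in the order asked, and still so for the second after the job is handed in, with the robot touching nothing.
It also fails if it takes over 112 s, if anything falls off the work surface, if the arm or the gripper's body presses on something with over 40 N, if the wrist force passes 120 N, or if a joint passes its speed limit or range.

### The arm

A 7-joint arm with a two-finger parallel gripper is mounted at the origin on the work surface. World frame = base frame: x ahead of the robot, y to its left, z up, the work surface at z = 0. Lengths are in m, angles in rad, forces in N, time in s.
With the tool pointing down it reaches from about 0.425 to 0.875 m from the base axis. Payload 4.7 kg.
Tool frame: the origin (TCP) lies on the centre line of the jaws, within the pads' length; the fingertips stand 19 mm ahead of it and the grasp point (between the pads) is the TCP; z points along the fingers, y is the direction in which the jaws open and shut (so a half turn about z gives the same grasp; the last joint's range is limited). The gripper opens to 87 mm and grips with 3 to 60 N. Pads are 19 mm wide; open, the fingers measure 117 mm over their backs; the gripper's body (75 mm by 190 mm) begins 51 mm behind the grasp point.
Start: joints at [1.155, 0.321, -0.07, 1.45, 0.023, 1.371, -0.057], TCP at [0.271, -0.591, 0.242] pointing down, gripper open.
Joint ranges: [-2.86, 2.86], [-0.3, 2.09], [-1.38, 1.24], [0.06, 2.45], [-1.56, 4.7], [0.09, 2.05], [-2.69, 2.69]. Speed limits (rad/s): [2.57, 2.57, 3.14, 3.14, 3.14, 3.14, 3.14].

### API

Orientations are given as a unit quaternion [w, x, y, z].
In Python, from plant import manip gives the robot as it stands. Calls block until the motion is done:
- manip.reach(position, orientation): joint-space move of the TCP to a pose.
- manip.move_l(position, v=0.15, ori=None, contact_N=None): straight line of the TCP; ori=None keeps the orientation; v is the mean speed in m/s. With contact_N (N) it stops when the force on the tool has changed by that much, and returns True; else False.
- manip.goto_joints(angles): joint-space move.
- manip.grip(opening, force=None): finger opening in m; force is the grip in N (None keeps the last); returns when the fingers have stopped.
- manip.dwell(seconds).
- manip.solve_ik(position, orientation): joint angles nearest the present ones, or None.
- manip.read_state(): the state.
- manip.camera(name): name is "side" or "top"; returns a dict with "frame" (384x512x3 uint8, blue, green, red), "K" (3x3 intrinsics, pixels), "world_from_camera" (4x4, takes a point from camera to world coordinates). Camera axes: x right, y down, z forward; pixel columns grow to the right and rows downward; lengths in m; the calibration is good to about 2 mm. A picture is of the moment at which its call begins. There is no depth.
A pose or a line that the arm cannot do raises manip.IKError and nothing moves.
- manip.close_job(): hands the job in, once; it reports no verdict.
The state is a dict: "time_s": time; "joint_pos": joint angles; "joint_velocities": joint speeds; "joint_torque": joint torques, N m; "eef_pos": TCP position; "eef_rot": TCP orientation; "ft_force": force on the tool from outside, world axes, zero at the start; "wrist_torque": the same for the moment, N m; "gripper_width": finger opening in m.
Only numpy, scipy, OpenCV 4.12 (cv2) and the standard library are available. Lean on these libraries where they do the work, as an engineer would, in place of code of your own. Each camera call takes 0.05 s, during which the arm holds its last target. There are 200 camera calls.

## Working session

There is one attempt and no reset: what is moved stays moved. The work goes in short steps, each a Python script; the robot and the scene stay as the last script left them, time stands still between calls to the robot, and variables do not carry over. Pictures are saved under pics/ and viewed, about 12 in all and at most 16, crops included, and the job is handed in when it is done.

```bash
ls; mkdir -p pics; python3 - <<'E'
from plant import manip
import cv2,numpy as np
for n in("top","side"):
    c=manip.camera(n);cv2.imwrite(f"pics/{n}0.png",c["frame"]);print(n,c["K"].tolist(),np.round(c["world_from_camera"],4).tolist())
s=manip.read_state();print(s["time_s"],s["eef_pos"],s["eef_rot"],s["gripper_width"])
E
```

```text
pics
top [[352.1681802931907, 0.0, 250.91932627316635], [0.0, 352.1681802931907, 186.57971213158967], [0.0, 0.0, 1.0]] [[-0.0293, -0.9915, 0.1266, 0.3945], [-0.9994, 0.0312, 0.0137, -0.0142], [-0.0175, -0.1262, -0.9919, 1.1182], [0.0, 0.0, 0.0, 1.0]]
side [[484.4876349872942, 0.0, 255.78611157309203], [0.0, 484.4876349872942, 187.64202202730462], [0.0, 0.0, 1.0]] [[-0.9984, -0.044, 0.0365, 0.493], [-0.0538, 0.5058, -0.861, 1.1899], [0.0194, -0.8616, -0.5073, 0.806], [0.0, 0.0, 0.0, 1.0]]
0.1 [ 0.2706282  -0.59047865  0.24056826] [-8.15758080e-04  9.76991266e-01  2.13277631e-01 -2.28996325e-04] 0.08696108245754583
```

View pics/top0.png

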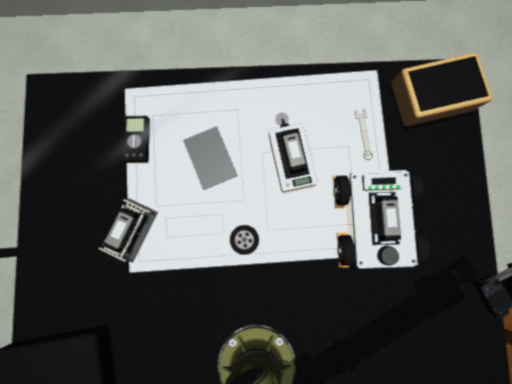

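View pics/side0.png

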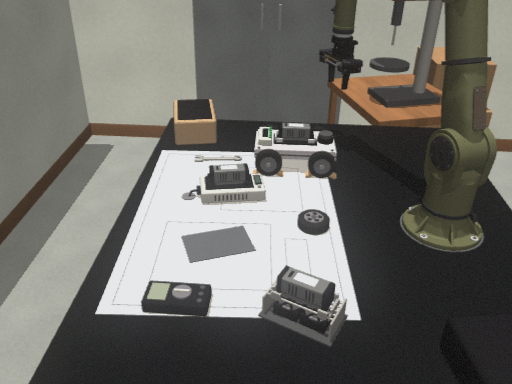

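Top view: the rover is at about (388,218), the charger at (293,155), the rack at (125,230) and the mat at (210,158). The wheel, wrench and multimeter lie clear of these. I'll zoom in on the three bays.

```bash
python3 - <<'E'
import cv2,numpy as np
im=cv2.imread("pics/top0.png")
def cr(cx,cy,w=66,h=96,s=6):
    c=im[cy-h//2:cy+h//2,cx-w//2:cx+w//2]
    return cv2.convertScaleAbs(cv2.resize(c,None,fx=s,fy=s,interpolation=cv2.INTER_CUBIC),alpha=1.5,beta=10)
a=np.hstack([cr(x,y,w=66,h=96,s=4) for x,y in((388,218),(293,155),(128,230))])
cv2.imwrite("pics/crop0.png",a);print(a.shape)
E
```

```text
(384, 792, 3)
```

View pics/crop0.png

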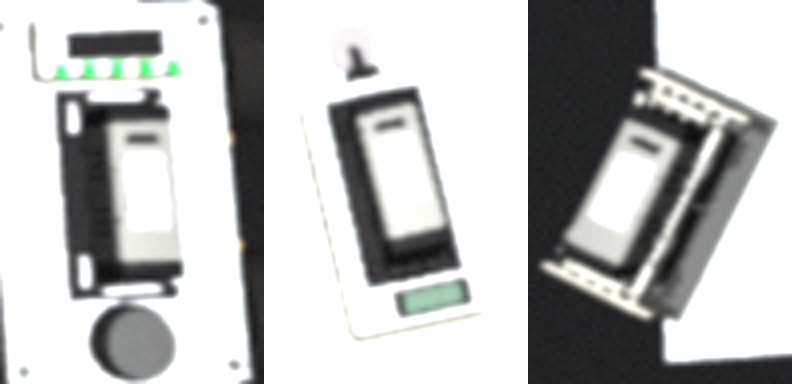

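```bash
cat >h.py <<'E'
import cv2,numpy as np,json
from plant import manip
def ray(c,uv,z):
    T=c["world_from_camera"];uv=np.atleast_2d(uv)
    d=np.c_[uv,np.ones(len(uv))]@np.linalg.inv(c["K"]).T@T[:3,:3].T
    return T[:3,3]+d*((z-T[2,3])/d[:,2])[:,None]
def proj(c,P):
    T=c["world_from_camera"];p=(np.atleast_2d(P)-T[:3,3])@T[:3,:3]@c["K"].T
    return p[:,:2]/p[:,2:]
S=4
def label(c,uv,z,r=30,lo=85,hi=None,dbg=None):
    """pack's light top patch around pixel uv -> centre xy, yaw of long axis, size"""
    g=cv2.cvtColor(c["frame"],cv2.COLOR_BGR2GRAY);u,v=map(int,uv)
    x0,y0=u-r,v-r
    p=cv2.resize(g[y0:v+r,x0:u+r],None,fx=S,fy=S,interpolation=cv2.INTER_CUBIC)
    m=(p>lo).astype(np.uint8)
    if hi: m&=(p<hi).astype(np.uint8)
    m=cv2.morphologyEx(m,cv2.MORPH_OPEN,np.ones((9,9),np.uint8))
    n,l=cv2.connectedComponents(m)
    q=l[2*r-12:2*r+12,2*r-12:2*r+12];k=np.bincount(q[q>0]).argmax()
    cs,_=cv2.findContours((l==k).astype(np.uint8),cv2.RETR_EXTERNAL,cv2.CHAIN_APPROX_NONE)
    ct=max(cs,key=cv2.contourArea)[:,0]
    w=ray(c,(ct+.5)/S-.5+[x0,y0],z)[:,:2]
    (a,b),(s,t),an=cv2.minAreaRect((w*1000).astype(np.float32))
    if s<t: an+=90;s,t=t,s
    an=(an+90)%180-90
    return np.array([a,b])/1000,an,(s,t)
E
python3 - <<'E'
from h import *
c=manip.camera("top")
g=cv2.cvtColor(c["frame"],cv2.COLOR_BGR2GRAY)
print("rover row",g[218,365:415]);print("charger row",g[155,268:318]);print("rack row",g[230,98:150])
for n,uv,z in(("rover",(391,218),.14),("charger",(294,150),.098),("rack",(118,230),.107)):
  for lo,hi in((85,None),(100,None),(85,165)):
    print(n,lo,hi,label(c,uv,z,lo=lo,hi=hi))
h=cv2.cvtColor(c["frame"],cv2.COLOR_BGR2HSV)
m=((g>80)&(g<135)).astype(np.uint8);m[:, :180]=0;m[:,240:]=0;m[:124]=0;m[192:]=0
m=cv2.morphologyEx(m,cv2.MORPH_OPEN,np.ones((3,3),np.uint8))
ct=max(cv2.findContours(m,0,2)[0],key=cv2.contourArea)[:,0]
print("mat",cv2.minAreaRect((ray(c,ct,.004)[:,:2]*1000).astype(np.float32)))
E
```

```text
rover row [227 227 226 221 190 119  54  33  32  31  29  24  22  23  23  28  28  47
  93 134 150 161 196 221 226 227 226 226 226 226 221 196 161 151 183 213
 225 225 225 226 226 225 225 226 225 226 220 190 123  49]
charger row [227 227 227 222 188 145 174 214 226 228 224 195 131  63  37  36  33  30
  29  57 109 148 170 199 221 227 227 228 227 228 226 223 201 170 146 105
 100 169 214 226 227 223 208 211 225 228 227 227 227 227]
rack row [ 16  18  18  16  14  16  19  16  17  19  21  52  98 132 164 199 220 226
 226 227 226 226 226 224 208 179 156 138 110  69  34  25  24  25  43  92
 132 117  61  24  10  11  25  46  70  85  86  86  87  91 116 177]
rover 85 None (array([ 0.47409723, -0.33751184]), -4.1292572021484375, (21.79728889465332, 9.63862419128418))
rover 100 None (array([ 0.47409558, -0.33750912]), -4.12908935546875, (20.4056339263916, 9.633460998535156))Traceback (most recent call last):
  File "<stdin>", line 7, in <module>
  File "h.py", line 20, in label
    q=l[2*r-12:2*r+12,2*r-12:2*r+12];k=np.bincount(q[q>0]).argmax()
                                       ~~~~~~~~~~~~~~~~~~~~~~~~~~^^
ValueError: attempt to get argmax of an empty sequence
```

```bash
sed -i 's/np.ones((9,9)/np.ones((5,5)/; s/q=l\[.*argmax()/k=l[2*r,2*r]/' h.py
python3 - <<'E'
from h import *
c=manip.camera("top")
g=cv2.cvtColor(c["frame"],cv2.COLOR_BGR2GRAY)
for n,uv,z in(("rover",(391,218),.14),("charger",(294,152),.098),("rack",(118,230),.107)):
  for lo in (95,115,195,205): print(n,lo,label(c,uv,z,lo=lo))
m=((g>80)&(g<135)).astype(np.uint8);m[:, :180]=0;m[:,240:]=0;m[:124]=0;m[192:]=0
m=cv2.morphologyEx(m,cv2.MORPH_OPEN,np.ones((3,3),np.uint8))
ct=max(cv2.findContours(m,0,2)[0],key=cv2.contourArea)[:,0]
print("mat",cv2.minAreaRect((ray(c,ct,.004)[:,:2]*1000).astype(np.float32)))
E
```

```text
rover 95 (array([ 0.4209502 , -0.36484326]), 0.19755324721336365, (141.59178161621094, 77.07858276367188))
rover 115 (array([ 0.42098746, -0.36486469]), 0.19244295358657837, (143.00303649902344, 78.39974975585938))
rover 195 (array([ 0.42313547, -0.36102087]), -1.8014755249023438, (163.9460906982422, 109.84648895263672))
rover 205 (array([ 0.42312271, -0.36136398]), -1.8014984130859375, (163.95008850097656, 111.9177017211914))
charger 95 (array([ 0.62119318, -0.12338811]), 10.627542495727539, (141.08937072753906, 68.9844741821289))
charger 115 (array([ 0.62121191, -0.12339912]), 10.654072761535645, (142.55380249023438, 70.45610046386719))
charger 195 (array([ 0.61068097, -0.12569112]), 11.12621021270752, (170.15145874023438, 77.83683013916016))
charger 205 (array([ 0.61090454, -0.12550319]), 11.125441551208496, (170.98751831054688, 79.197021484375))
rack 95 (array([0.41301172, 0.39928583]), -1.5992202758789062, (170.48294067382812, 156.3611297607422))
rack 115 (array([0.41271222, 0.38855835]), 88.4007797241211, (177.82444763183594, 170.48294067382812))
rack 195 (array([0.41270795, 0.38840552]), 88.4007797241211, (178.1302947998047, 170.48294067382812))
rack 205 (array([0.41270721, 0.3883801 ]), 88.4007797241211, (178.18118286132812, 170.48297119140625))
mat ((657.6514282226562, 140.2205047607422), (124.97111511230469, 111.14886474609375), 20.851266860961914)
```

```bash
sed -i 's/k=l\[2\*r,2\*r\]/k=l[S*r,S*r]/' h.py
python3 - <<'E'
from h import *
c=manip.camera("top")
g=cv2.cvtColor(c["frame"],cv2.COLOR_BGR2GRAY)
for n,uv,z in(("rover",(391,218),.14),("charger",(294,152),.098),("rack",(118,230),.107)):
  for lo in (95,115,190,205): print(n,lo,label(c,uv,z,lo=lo))
print(g[158,180:245])
m=((g>60)&(g<140)).astype(np.uint8);m[:, :180]=0;m[:,240:]=0;m[:124]=0;m[192:]=0
m=cv2.morphologyEx(m,cv2.MORPH_OPEN,np.ones((3,3),np.uint8))
ct=max(cv2.findContours(m,0,2)[0],key=cv2.contourArea)[:,0]
print("mat",cv2.minAreaRect((ray(c,ct,.004)[:,:2]*1000).astype(np.float32)))
E
```

```text
rover 95 (array([ 0.42271356, -0.37201984]), -1.8014602661132812, (164.09805297851562, 149.51809692382812))
rover 115 (array([ 0.42292715, -0.37148151]), -1.6432037353515625, (164.0806884765625, 148.88223266601562))
rover 190 (array([ 0.4222818 , -0.38416754]), 1.0459327697753906, (50.72047424316406, 26.326004028320312))
rover 205 (array([ 0.42225876, -0.38416733]), 1.254732370376587, (48.123687744140625, 23.598281860351562))
charger 95 (array([ 0.62608063, -0.12969064]), -1.9376449584960938, (180.3584747314453, 177.94871520996094))
charger 115 (array([ 0.63180798, -0.13046201]), 11.931105613708496, (94.84666442871094, 42.32014083862305))
charger 190 (array([ 0.63214453, -0.13049457]), 11.439702033996582, (51.392608642578125, 27.699810028076172))
charger 205 (array([ 0.63223383, -0.13063489]), 11.282171249389648, (48.627986907958984, 24.78236198425293))
rack 95 (array([0.41178864, 0.38373895]), -26.478534698486328, (96.39311218261719, 44.10820770263672))
rack 115 (array([0.41185434, 0.38371271]), -26.46859359741211, (94.07828521728516, 40.84760284423828))
rack 190 (array([0.41204568, 0.38458914]), -26.25878143310547, (50.0091438293457, 26.296510696411133))
rack 205 (array([0.41195264, 0.38463565]), -26.266826629638672, (47.88285446166992, 23.665348052978516))
[227 227 227 227 227 227 227 228 226 213 181 146 132 130 129 130 130 130
 129 130 130 131 132 131 130 129 132 132 132 133 133 132 131 133 134 133
 134 134 133 134 135 135 136 136 136 137 137 136 135 142 165 202 224 227
 228 227 228 227 228 225 219 220 225 228 228]
mat ((637.046875, 131.8092041015625), (171.85691833496094, 113.08525085449219), 21.08583641052246)
```

```bash
cat >ov.py <<'E'
from h import *
def rect(x,y,a,L,W,z):
    a=np.radians(a);R=np.array([[np.cos(a),-np.sin(a)],[np.sin(a),np.cos(a)]])
    P=np.array([[1,1],[-1,1],[-1,-1],[1,-1]])*[L/2,W/2]@R.T+[x,y]
    return np.c_[P,np.full(4,z)]
def view(cam,items,fn,w,h,s,draw=True):
    c=manip.camera(cam);out=[]
    for x,y,a,fl in items:
        u,v=proj(c,[[x,y,fl+.02]])[0].astype(int);x0,y0=max(u-w//2,0),max(v-h//2,0)
        p=c["frame"][y0:y0+h,x0:x0+w]
        p=(255*(p/255.)**.8).astype(np.uint8);p=cv2.resize(p,None,fx=s,fy=s,interpolation=cv2.INTER_CUBIC)
        if draw:
          for L,W,z,col in((.132,.058,fl+.014,(0,0,255)),(.132,.058,fl,(255,0,0))):
            q=((proj(c,rect(x,y,a,L,W,z))+.5-[x0,y0])*s).astype(np.int32)
            cv2.polylines(p,[q],True,col,1)
        out.append(p)
    cv2.imwrite(fn,np.hstack(out))
E
python3 - <<'E'
from ov import *
it=[(.4223,-.3842,1.1,.09),(.632,-.1305,11.5,.048),(.4119,.384,-26.4,.057)]
view("top",it,"pics/ovtop.png",52,84,5)
view("side",it,"pics/ovside.png",88,84,3)
E
```

```text
(no output)
```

View pics/ovtop.png

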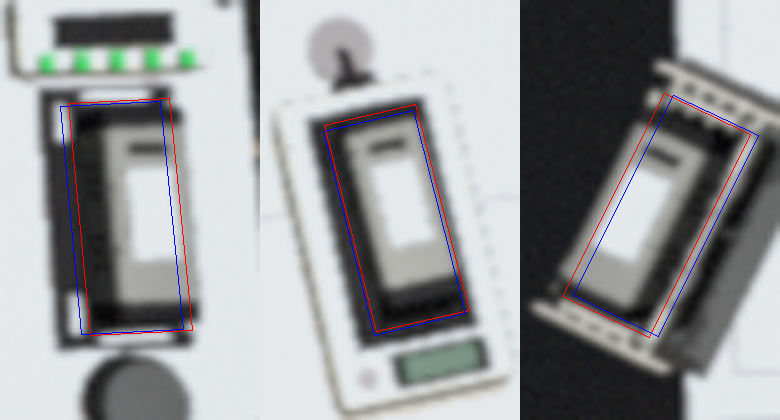

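View pics/ovside.png

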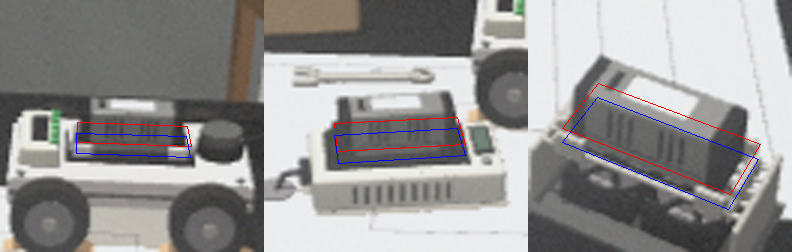

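The guessed bays (same pose as their packs) line up with the fixtures to within a few mm in both views. I'll park the warm pack on the mat, then measure the empty rover bay.

```bash
cat >mv.py <<'E'
from ov import *
H=.028; ZT=.25
def q(a): a=np.radians(a)/2;return [0,np.cos(a),np.sin(a),0]
def best(p,a):
    j0=np.array(manip.read_state()["joint_pos"]);o=[]
    for k in(a,a+180,a-180):
        j=manip.solve_ik(p,q(k))
        if j is not None and manip.solve_ik([p[0],p[1],p[2]-.1],q(k)) is not None:o.append((np.abs(np.array(j)-j0).max(),k))
    return min(o)[1]
def st(m):
    s=manip.read_state();print(m,"t%.1f"%s["time_s"],np.round(s["eef_pos"],4),"w%.4f"%s["gripper_width"],np.round(s["ft_force"],1))
def pick(x,y,a,fl,yawtol=0):
    k=best([x,y,ZT],a);manip.reach([x,y,ZT],q(k));manip.grip(.075)
    manip.move_l([x,y,fl+.075],v=.25)
    hit=manip.move_l([x,y,fl+H],v=.08,contact_N=12);st(f"down hit={hit}")
    manip.grip(0.03,force=35);st("gripped")
    manip.move_l([x,y,fl+.045],v=.05);manip.move_l([x,y,ZT],v=.25);st("lifted")
def over(x,y,a):
    k=best([x,y,ZT],a);manip.reach([x,y,ZT],q(k));st("over")
def place(x,y,fl):
    manip.move_l([x,y,fl+H+.025],v=.2)
    hit=manip.move_l([x,y,fl+H-.002],v=.03,contact_N=4);st(f"set hit={hit}")
    manip.grip(.075);st("open")
    manip.move_l([x,y,fl+.09],v=.12);manip.move_l([x,y,ZT],v=.3)
E
python3 - <<'E'
from mv import *
pick(.4223,-.3842,1.1,.09)
over(.637,.132,21)
view("top",[(.4223,-.3842,1.1,.09),(.632,-.1305,11.5,.048)],"pics/r1.png",70,100,5)
place(.637,.132,.004)
E
```

```text
down hit=False t3.1 [ 0.4224 -0.3843  0.118 ] w0.0753 [-0.2  0.1 -0.1]
gripped t3.8 [ 0.4224 -0.3844  0.1182] w0.0458 [-0.3 -0.6  0.9]
lifted t4.9 [ 0.4216 -0.3837  0.2485] w0.0455 [ 0.1  0.5 -5. ]
over t6.9 [0.6375 0.1296 0.2498] w0.0455 [ 1.1  0.7 -5. ]
set hit=True t8.8 [0.6366 0.1318 0.0322] w0.0456 [-0.6 -0.   5.6]
open t9.6 [0.6349 0.1312 0.0303] w0.0749 [-0.3  0.6  0.5]
```

View pics/r1.png

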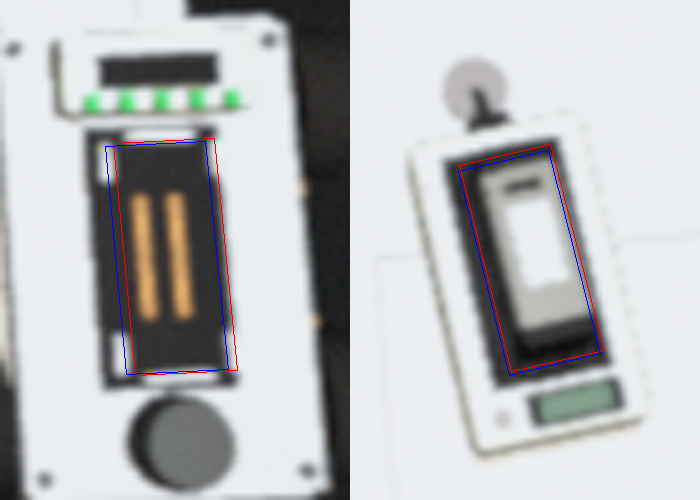

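The rover bay is empty and shows two copper contacts centred near crop pixel (163,256), so I'll measure them at floor height. The white guides sit at crop (107,160) and (122,352) on the left, and (210,158) and (228,345) on the right.

```bash
cat >cop.py <<'E'
from h import *
def copper(c,xy,z):
    u,v=proj(c,[[*xy,z]])[0].astype(int);r=28;x0,y0=u-r,v-r
    p=cv2.resize(c["frame"][y0:v+r,x0:u+r],None,fx=S,fy=S,interpolation=cv2.INTER_CUBIC).astype(int)
    m=((p[...,2]-p[...,0])>50).astype(np.uint8);m[:24]=0
    n,l,s,_=cv2.connectedComponentsWithStats(m);m=np.isin(l,1+np.argsort(-s[1:,4])[:2])
    ct=np.argwhere(m)[:,::-1]
    w=ray(c,(ct+.5)/S-.5+[x0,y0],z)[:,:2]
    (a,b),(s_,t),an=cv2.minAreaRect((w*1000).astype(np.float32))
    if s_<t: an+=90;s_,t=t,s_
    print("copper",a,b,(an+90)%180-90,s_,t,"mean",w.mean(0),np.sort(s[1:,4])[::-1][:3])
E
python3 - <<'E'
from cop import *
c=manip.camera("top");copper(c,(.4223,-.3842),.09)
f=c["frame"].astype(int)
# rover deck: white edges
g=cv2.cvtColor(c["frame"],cv2.COLOR_BGR2GRAY)
for z,pts in((.104,[(115,180),(130,352),(207,140),(222,370)]),):
    pass
for v in (201,202,238,239): print(v,g[v,366:408])
for u in (386,387,388,389): print(u,g[186:200,u],g[236:250,u])
for uv in((210,158),):print(label(c,proj(c,[[.637,.132,.054]])[0],.054,lo=195), label(c,proj(c,[[.637,.132,.054]])[0],.054,lo=115))
E
```

```text
copper 423.045654296875 -381.6307067871094 0.11421941965818405 72.22601318359375 30.985017776489258 mean [ 0.42277744 -0.38172947] [1432 1427]
201 [234 229 181  98  51 101 190 218 171  84  37  34  33  33  33  34  32  31
  32  33  33  33  32  32  32  34  38  66 126 190 224 231 234 234 234 234
 234 234 234 234 233 234]
202 [234 228 184 100  53  93 172 200 155  77  35  35  34  35  33  33  32  34
  35  31  33  34  32  34  33  34  35  44  75 135 203 231 233 234 233 234
 234 234 234 234 234 234]
238 [234 235 234 234 228 180  95  50 102 190 219 172  82  38  35  34  33  33
  33  31  33  32  33  32  32  34  34  31  32  37  56 113 193 230 234 234
 234 234 234 233 234 234]
239 [235 234 234 234 228 181  98  52 103 190 219 172  83  38  36  34  34  34
  36  34  35  35  34  34  37  37  34  37  33  37  53 107 191 229 234 233
 234 234 233 233 234 234]
386 [219 218 202 159 185 207 173 217 218 132  48  34  32  32] [ 35  32  33  35  66 149 202 161 106 103  67  43  71  89]
387 [231 231 214 170 187 207 171 216 218 132  47  31  31  33] [ 33  30  32  35  69 154 202 156 108 124  81  58  84  94]
388 [226 225 207 168 189 203 168 214 216 129  48  34  33  33] [ 32  34  33  34  78 165 205 154 118 147  98  69  87  95]
389 [188 185 167 153 180 186 157 204 197 115  46  34  33  31] [ 32  30  32  34  84 173 208 153 128 171 117  79  88  93]
(array([0.64211322, 0.13578366]), -1.3780441284179688, (190.28073120117188, 187.2086639404297)) (array([0.64175482, 0.1263363 ]), 2.6247005462646484, (201.30325317382812, 156.78330993652344))
```

```bash
python3 - <<'E'
from h import *
c=manip.camera("top")
L=ray(c,[(377.8,238.5)],.104)[0];R=ray(c,[(396.9,238.5)],.09)[0];L2=ray(c,[(374.9,201)],.104)[0];R2=ray(c,[(393.9,201)],.09)[0]
print(L,R,(L+R)/2,L2,R2)
a=ray(c,[(387,195.3),(387,240.7)],.09);print(a,a.mean(0))
g=cv2.cvtColor(c["frame"],cv2.COLOR_BGR2GRAY)
print(manip.read_state()["eef_pos"])
E
python3 - <<'E'
from mv import *
pick(.632,-.1305,11.5,.048)
over(.423,-.3817,0.3)
view("top",[(.637,.132,21,.004),(.632,-.1305,11.5,.048)],"pics/r2.png",70,100,5)
from cop import copper
copper(manip.camera("top"),(.632,-.1305),.048)
E
```

```text
[ 0.36453826 -0.35510963  0.104     ] [ 0.36254939 -0.41425348  0.09      ] [ 0.36354383 -0.38468156  0.097     ] [ 0.47111012 -0.35476735  0.104     ] [ 0.47047785 -0.41435441  0.09      ]
[[ 0.4877183  -0.39572839  0.09      ]
 [ 0.35713367 -0.38556486  0.09      ]] [ 0.42242598 -0.39064662  0.09      ]
[0.63601239 0.13146295 0.2477051 ]
down hit=False t13.7 [ 0.6322 -0.1304  0.076 ] w0.0748 [ 0.9 -0.3  0.5]
gripped t14.3 [ 0.6322 -0.131   0.0762] w0.0459 [-0.1 -1.6  1.2]
lifted t15.6 [ 0.631  -0.1305  0.248 ] w0.0460 [ 0.  -0.1 -4.2]
over t16.8 [ 0.4247 -0.3799  0.2499] w0.0461 [ 1.3 -0.5 -3.6]
copper 632.7745971679688 -129.3307647705078 10.574872970581055 71.6866226196289 30.80261993408203 mean [ 0.63271086 -0.1293273 ] [1187 1182]
```

View pics/r2.png

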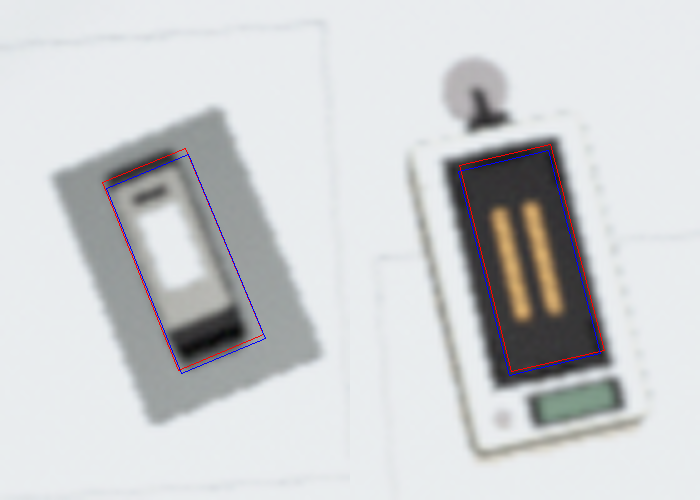

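The charger bay is empty and its contacts give (0.6328,-0.1293) at 10.6°. The warm pack stands upright on the mat. For the rover bay, the copper gives y=-0.3817 and the guides give -0.3846. I'll place at -0.3835, well inside the 6 mm clearance.

```bash
python3 - <<'E'
from mv import *
place(.4227,-.3835,.09)
k=best([.4119,.384,ZT],-26.4);manip.reach([.4119,.384,ZT],q(k))
c=manip.camera("top");print(label(c,proj(c,[[.4227,-.3835,.14]])[0],.14,lo=190))
view("side",[(.4227,-.3835,.2,.09)],"pics/r3.png",100,80,5)
E
```

```text
set hit=True t18.4 [ 0.4224 -0.3833  0.1182] w0.0457 [0.4 0.  5.3]
open t19.2 [ 0.4211 -0.3824  0.1166] w0.0751 [-0.2 -0.5 -0.4]
(array([ 0.42261548, -0.38247986]), 0.32881203293800354, (50.10673141479492, 26.5838680267334))
```

View pics/r3.png

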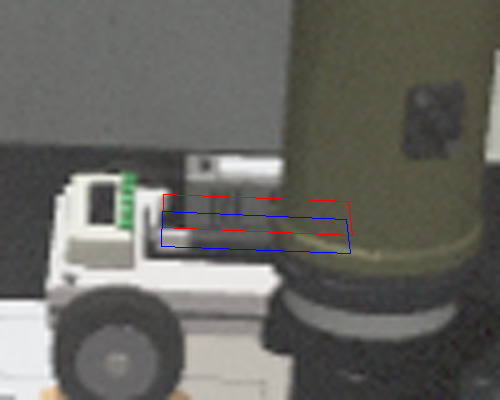

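The charged pack is in the rover. Contact came at z=0.118, the same as the pick height, so it is fully down. The view is partly hidden by the arm, but the pack looks level. Next is the rested pack to the charger.

```bash
python3 - <<'E'
from mv import *
pick(.4119,.384,-26.4,.057)
over(.6326,-.1297,10.8)
view("top",[(.4119,.384,-26.4,.057)],"pics/r4.png",80,80,7)
place(.6326,-.1297,.048)
E
```

```text
down hit=False t24.9 [0.4119 0.3843 0.085 ] w0.0746 [ 0.3 -0.5 -0.4]
gripped t25.5 [0.412  0.3841 0.0852] w0.0456 [-0.6  0.3  0.7]
lifted t26.7 [0.4114 0.3831 0.2485] w0.0459 [-0.2  0.5 -4.4]
over t28.7 [ 0.6327 -0.1278  0.25  ] w0.0457 [-0.8  0.5 -4.2]
set hit=True t30.4 [ 0.6322 -0.1298  0.0762] w0.0456 [-0.8 -0.9  5. ]
open t31.2 [ 0.6306 -0.1297  0.0744] w0.0749 [-0.8 -0.6  0.3]
```

View pics/r4.png

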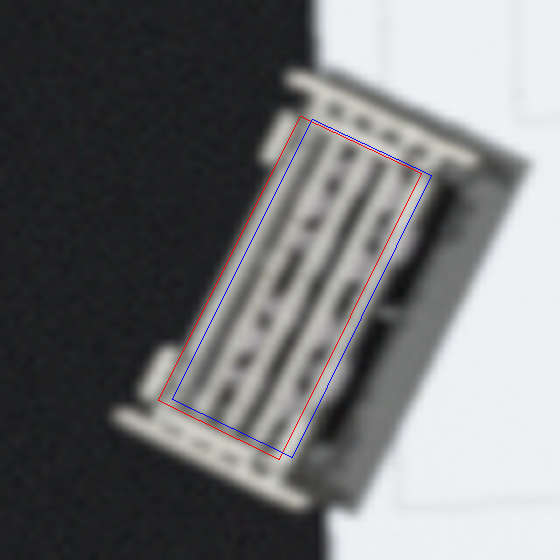

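The rested pack is on the charger, seated at z=0.0762. The rack bay is empty: the end plates run (300,75)-(475,160) and (120,412)-(305,502) in the crop. I'll cross-check with the side view.

```bash
python3 - <<'E'
from mv import *
view("side",[(.4119,.384,-26.4,.057)],"pics/r5.png",110,84,7)
c=manip.camera("side");u,v=proj(c,[[.4119,.384,.077]])[0].astype(int);print(u-55,v-42)
t=manip.camera("top");u,v=proj(t,[[.4119,.384,.077]])[0].astype(int);print(u-40,v-40)
print(label(t,proj(t,[[.4227,-.3835,.14]])[0],.14,lo=190))
manip.reach([.637,.132,ZT],q(best([.637,.132,ZT],21)))
t=manip.camera("top");print(label(t,proj(t,[[.6326,-.1297,.098]])[0],.098,lo=190))
E
```

```text
251 247
82 189
(array([ 0.42261221, -0.38244794]), 0.33868277072906494, (52.720157623291016, 29.13791847229004))
(array([ 0.63227625, -0.12840733]), 10.888946533203125, (54.00272750854492, 30.310955047607422))
```

View pics/r5.png

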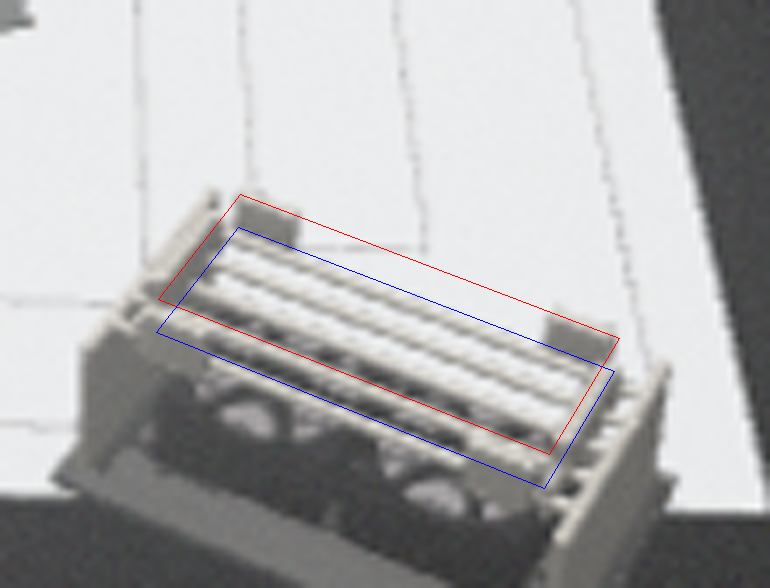

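```bash
python3 - <<'E'
from mv import *
s=manip.camera("side");t=manip.camera("top")
def tri(us,ut):
    r=[]
    for c,u in((s,us),(t,ut)):
        p=ray(c,[u],0)[0];o=c["world_from_camera"][:3,3];r.append((o,(p-o)/np.linalg.norm(p-o)))
    (a,d),(b,e)=r;k=np.linalg.lstsq(np.c_[d,-e],b-a,rcond=None)[0];P,Q=a+k[0]*d,b+k[1]*e
    return (P+Q)/2,np.linalg.norm(P-Q)
so,to=np.array([251,247]),np.array([82,189]);o=[]
for a,b in(((215,193),(475,160)),((665,367),(305,502)),((85,345),(300,75)),((555,540),(120,412))):
    P,g=tri(np.array(a)/7+so-.5+.07,np.array(b)/7+to-.5+.07);o.append(P);print(np.round(P,4),round(g,4))
print(np.mean(o,0))
# guide tops/inner faces: side view -y inner bottom edge on floor; top view +y guide inner bottom
S1=ray(s,np.array([(297,248),(545,347)])/7+so-.5,.057)
# top-view +y guide inner-face bottom
T1=ray(t,np.array([(297,142),(178,374)])/7+to-.5,.057)
n=np.array([-np.sin(np.radians(-26.4)),np.cos(np.radians(-26.4))]);
print("dist from pack centre line: -y",(S1[:,:2]-[.4119,.384])@n,"+y",(T1[:,:2]-[.4119,.384])@n)
E
```

```text
[0.4649 0.3102 0.0552] 0.0017
[0.3218 0.3819 0.0547] 0.0026
[0.5048 0.3869 0.0556] 0.0029
[0.3625 0.4609 0.0578] 0.0034
[0.41350028 0.38498631 0.05582869]
dist from pack centre line: -y [-0.02983394 -0.02808438] +y [0.03083149 0.03175746]
```

Both views agree: the rack bay is at about (0.4128,0.3848), -26.5°. Last transfer.

```bash
python3 - <<'E'
from mv import *
manip.reach([.50,-.05,.3],q(0))
t=manip.camera("top")
for lo in (195,205):print(label(t,proj(t,[[.637,.132,.054]])[0],.054,r=22,lo=lo))
pick(.637,.132,21,.004)
over(.4128,.3848,-26.5);place(.4128,.3848,.057)
manip.reach([.55,.05,.35],q(0))
for n,x,y,a,fl in(("rover",.4227,-.3835,.2,.09),("charger",.6326,-.1297,10.8,.048),("rack",.4128,.3848,-26.5,.057)):
    t=manip.camera("top");print(n,label(t,proj(t,[[x,y,fl+.05]])[0],fl+.05,lo=190))
st("end");cv2.imwrite("pics/endtop.png",t["frame"])
s=manip.camera("side");cv2.imwrite("pics/endside.png",cv2.resize(s["frame"],(800,600)))
E
```

```text
(array([0.63638782, 0.13349664]), 20.43832778930664, (51.87679672241211, 28.07811737060547))
(array([0.63630176, 0.13344684]), 20.880374908447266, (50.181617736816406, 26.19437026977539))
down hit=False t39.0 [0.6371 0.1322 0.032 ] w0.0745 [ 0.7 -0.5  0.6]
gripped t39.6 [0.6371 0.132  0.0322] w0.0457 [ 0.  -0.4  1.6]
lifted t41.1 [0.636  0.1316 0.248 ] w0.0459 [ 0.7 -0.7 -5.1]
over t42.6 [0.4137 0.3839 0.2495] w0.0455 [ 0.3 -0.  -4.5]
set hit=True t44.2 [0.4126 0.3845 0.0851] w0.0458 [ 0.5 -0.9  4.9]
open t45.0 [0.4117 0.3831 0.0836] w0.0748 [-0.5 -0.1 -0.1]
rover (array([ 0.42261758, -0.38235574]), 0.5447962284088135, (52.681392669677734, 28.845436096191406))
charger (array([ 0.63230139, -0.12849634]), 10.388659477233887, (54.47675704956055, 30.767318725585938))
rack (array([0.40906531, 0.38593814]), -26.42687225341797, (51.80617904663086, 28.59942626953125))
end t48.0 [0.5497 0.051  0.3496] w0.0751 [-0.1 -0.4 -1.5]
```

View pics/endtop.png

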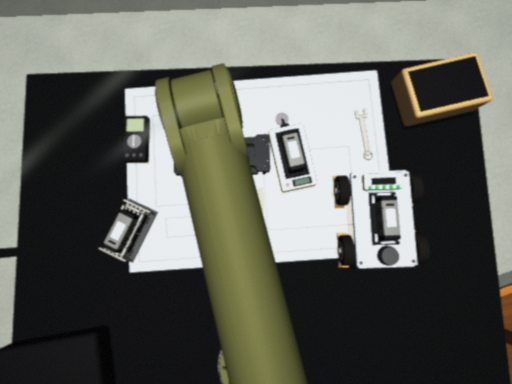

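View pics/endside.png

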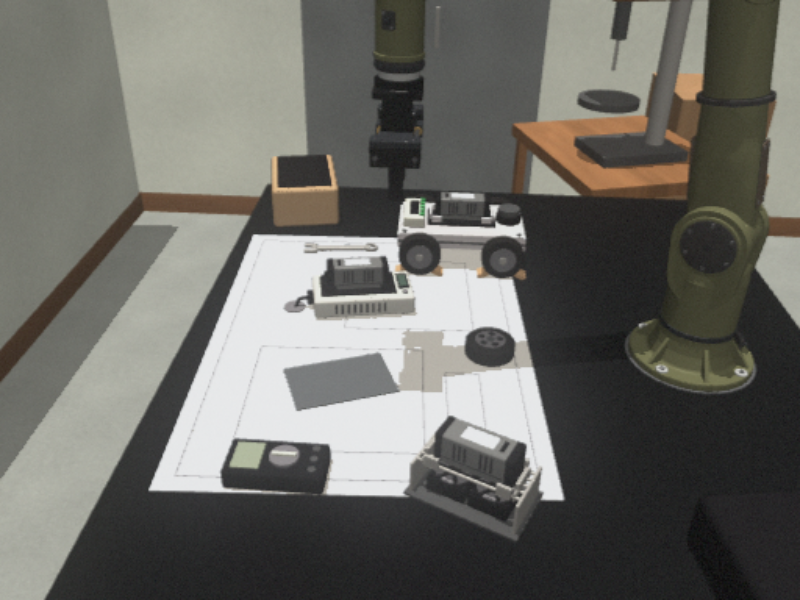

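All three packs sit upright in their bays, the mat is empty, and the wheel, wrench and multimeter look unmoved. The gripper is clear, so I'm handing in.

```bash
python3 -c "
from plant import manip
manip.close_job()"
```

```text
the job is handed in; nothing more can be done
```

All three packs are rotated and the job is handed in, at about 48 s on the robot clock. I parked the warm pack on the mat, moved charged to rover and rested to charger, then took the warm pack from the mat to the cooling rack.

- **Set-down:** each pack touched down within 0.3 mm of its expected full-down height, with about 9–10 N change at contact. The final pictures show all three upright, the mat empty, and the wheel, wrench and multimeter looking unmoved. I judged the three by eye only and did not measure them.
- **Position in the bays:** in the last top view, the rover and charger packs are within about 1 mm of where I aimed.
- **What disagreed:**
  - The rack pack measures about 4 mm off-centre along its bay. That is inside the 6 mm clearance and it is fully down, so I left it.
  - For the rover bay, the copper contacts and the corner guides gave centres 3 mm apart across its width. I aimed between the two.

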